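# Close the cam-locked fixture on a brake caliper

## Task

Clamp the brake caliper in the bench fixture by pushing with the fingers only, pinching nothing. First push the cam's lever round by its red post until the cam's low point faces the roller (the lever then points at the caliper) while the slide is still back, then push the blue slide forward by its rear pad until the caliper is clamped against the fixed jaw. Never touch the caliper itself or lift anything, push gently, and leave the other things on the bench where they lie.

Things in the scene. Friction and masses are not known exactly. Their poses are not given: they have to be found in the camera images.
- fixture: Dark steel base plate 178 x 90 x 10 mm lying fixed on the bench (it does not move), with slide, cam and fixed jaw on it. Origin on the bench under the cam pivot; +x is forward, from the slide's push block to the fixed jaw; the plate reaches from x = -58 to +120 mm and y = -45 to +45 mm. The fixed aluminium jaw is 48 mm high; its blue lining faces -x at x = +102.5 mm.
- pivot (a point): Point on the upright axis of the cam, 60 mm above the bench.
- seat (a point): Point on top of the base plate (10 mm above the bench) over which the caliper's origin lies, measured along fixture x, when the caliper touches the fixed jaw (87.5 mm ahead of the pivot); fixture axes. Sideways position does not matter.
- slide (a joint): Travel in m of the blue follower slide along fixture +x; 0 = fully back (towards the push block), range 0 to 0.030. It has about 3 N of friction and stays where it is left. Caliper and jaws close up at about 0.0215; the roller would meet the low point of the cam at 0.0245. With the high point to the roller the cam stops it at 0.0025 to 0.008. The rubber-faced moving jaw is 46 mm high.
- push_pad (a point): Centre of the black rubber pad on the rear (-x) face of the slide's blue push block, 36 mm above the bench; this is where to push, along fixture +x. The push block is 60 mm wide and from 20 to 46 mm above the bench; it moves with the slide.
- roller (a point): Centre of the steel roller (diameter 12 mm) standing on the slide behind the cam, 30 mm above the bench.
- cam (a joint): Angle in rad of the brass eccentric cam (disc of diameter 48 mm, its centre 11 mm off the pivot), counterclockwise from above positive, range -3.5 to 3.5. 0 = high point (and lever) towards the roller, so the slide is blocked; +pi or -pi = low point facing the roller and the lever pointing forward over the caliper. It can be turned either way; about 0.2 N m of friction (3 N at the post) and it stays where it is left.
- lever_post (a point): Middle of the red upright post at the end of the cam's lever, 78 mm above the bench and 68 mm from the pivot axis. Post diameter 15 mm, from 60 to 93 mm above the bench. The steel lever bar lies at 52 to 60 mm, above the jaws, the push block and the caliper (all below 50 mm). The lever lies on the high side of the cam.
- low_point (a point): Low point of the cam's rim (13 mm from the pivot, opposite the lever, marked by a red dot on the disc), 29 mm above the bench.
- caliper: Black brake caliper with white piston covers, 30 x 55 x 36 mm, loose, standing on the base plate between moving and fixed jaw, its 30 mm side along fixture x. Origin at the centre of its underside. The slide pushes it; the robot must not touch it.
- spare_caliper: A second black caliper, 30 x 55 x 36 mm, loose on the bench beside the fixture; leave it. Origin at the centre of its underside.
- pad_spacer: Red plastic pad spacer, 16 x 39 x 9 mm, loose on the bench; leave it. Origin at the centre of its underside.
- bb_cup: Black bottom-bracket cup, 47 mm across, 24 mm high, loose on the bench; leave it. Origin at the centre of its underside.
- mini_torch: Black torch, 25 x 96 x 25 mm, loose on the bench; leave it. Origin at the centre of its underside.
There are look-alikes about, which are no part of the job. Of the things that look like the fixture, the smaller one is meant.

How it is judged:
On the way, in this order (a step that is already met when the one before it is completed fails the run):
1. the cam's low point faces the roller (within about 0.44 rad) while the slide is still back (travel under 10 mm) ((value of joint cam above 2.7 rad or value of joint cam below -2.7 rad) and value of joint slide below 0.01 m), for 0.1 s.
2. the slide is pushed forward with the fingers until the jaws close on the caliper ((value of joint cam above 2.7 rad or value of joint cam below -2.7 rad) and value of joint slide above 0.0195 m and x of caliper in the frame of seat above -0.003 m), for 0.1 s.
At the end, for the whole second after the job is handed in: The cam's low point faces the roller within 0.44 rad, the slide has travelled 19.5 to 24.5 mm, and the caliper stands upright and square (within 0.12 rad) at rest within 3 mm of the fixed jaw and within 30 mm of the middle sideways (all of step 2 and value of joint slide below 0.0245 m and x of caliper in the frame of seat below 0.003 m and y of caliper in the frame of seat between -0.03 and 0.03 m and angle between caliper's own z axis and vertical below 0.12 rad and angle between the x axis of caliper and the x axis of fixture, either way round below 0.12 rad and linear speed of caliper below 0.01 m/s and velocity of joint slide below 0.005 m/s and angular speed of caliper below 0.1 rad/s); the robot touches nothing.
It fails at once if the robot touches the caliper (contact force between any of the arm, the fingers and caliper above 0.5 N).
It fails at once if the caliper is lifted off the base plate (z of caliper in the frame of seat above 0.012 m).
It fails at once if the cam's lever is pinched or shoved with more than 35 N (contact force between the fingers and cam above 35 N).
It fails at once if the slide is pinched or shoved with more than 35 N (contact force between the fingers and slide above 35 N).
It fails at once if another thing on the bench is moved more than 15 mm or lifted (distance of any of spare_caliper, pad_spacer, bb_cup, mini_torch from where it was at the start of the episode above 0.015 m).
It also fails if it takes over 58 s, if anything falls off the work surface, if the arm or the gripper's body presses on something with over 40 N, if the wrist force passes 120 N, or if a joint passes its speed limit or range.

## Robot

A 7-joint arm with a two-finger parallel gripper is mounted at the origin on a cart in front of the work surface, level with it; the furniture and walls round the work are solid. World frame = base frame: x ahead of the robot, y to its left, z up, the work surface at z = 0. Lengths are in m, angles in rad, forces in N, time in s.
With the tool pointing down it reaches from about 0.4 to 0.85 m from the base axis. Payload 10.4 kg.
Tool frame: the origin (TCP) lies at the very end of the fingers, on their centre line; the grasp point (between the pads) lies 19 mm behind it; x points along the fingers, y is the direction in which the jaws open and shut, and the axes are right-handed (so a half turn about x gives the same grasp; the last joint's range is limited). The gripper opens to 85 mm and grips with 20 to 120 N. Pads are 22 mm wide; open, the fingers measure 114 mm over their backs; the gripper's body (76 mm by 85 mm) begins 54 mm behind the grasp point. The pads swing forward as they close: fully open they stand 13 mm farther back than shut.
Start: joints at [1.206, 0.332, -0.065, 1.46, 0.022, 1.35, -0.088], TCP at [0.21, -0.589, 0.231] pointing down, gripper open.
Joint ranges: [-2.6, 2.6], [-0.5, 2.12], [-1.47, 1.34], [0.16, 2.42], [-1.27, 4.41], [0.06, 2.06], [-2.6, 2.6]. Speed limits (rad/s): [2.22, 2.22, 2.79, 2.79, 3.14, 3.14, 3.14].

## Interface

Orientations are given as a 3x3 rotation matrix whose columns are the frame's x, y, z axes.
In Python, from rig import ctrl, vision, order gives the robot as it stands. The module is installed in compiled form; this text tells all that it offers.
- The arm moves only by the tool move_arm, never from a script. Its argument "increments" is a list that holds one entry, the list of rows, each a list of 4 numbers: the shift along the tool's x, y, z normalised to -1 to 1, where 1 is 100 mm, then the turn about the tool's x normalised to -1 to 1, where 1 is pi rad. In form: [[[tx, ty, tz, roll], ...]]. A call has 1 to 5 rows; each row is the pose to reach, as a shift and turn from the pose commanded when the call began, along the tool's axes at that moment, turning the shorter way round; what a row does not reach only later rows make up. A row lasts 1/8 s, in which the tool goes at most 62.5 mm and 10.7 degrees, less where a joint would pass 70% of its speed; a pose out of reach is approached as far as the arm can. A call with a number of a shift or a turn outside -1 to 1 is refused whole. A call with a gripper value outside its range is refused whole. "jaw" is the opening, from 0 (shut) to 1 (fully open), set as the call begins (left out, the last holds). The fingers move at their own pace and stop on an object; the grip force is fixed at half the most. Time passes only in rows, so rows that repeat a pose let the fingers close. It gives the time, the measured TCP pose, the force and the opening at its end, in the units of the state.
- ctrl.state(): the state, without advancing time (a new reading comes with each control period).
- vision.grab_frame(name): name is "side" or "top"; returns (picture, depth): 384x512x3 uint8, red, green, blue; 384x512 float32, m along the optical axis (not along the pixel's ray), 0 where there is no reading.
- vision.camera_info(name): a dict with "fx", "fy", "cx", "cy" (pixels), "world_to_cam" (4x4, takes a point from world to camera coordinates). Camera axes: x right, y down, z forward; pixel columns grow to the right and rows downward; lengths in m; the calibration is good to about 2 mm. A picture is of the moment at which its call begins. camera_info takes no time and is no camera call.
- order.hand_in(): hands the job in, once; it reports no verdict.
The state is a dict: "time": time; "joint_positions": joint angles; "joint_vel": joint speeds; "joint_efforts": joint torques, N m; "eef_pos": TCP position; "tcp_rot": TCP orientation; "contact_force": force on the tool from outside, world axes, zero at the start; "torque": the same for the moment, N m; "width": opening from 0.0 (shut) to 1.0 (fully open).
Only numpy, scipy, OpenCV 4.12 (cv2) and the standard library are available. Lean on these libraries where they do the work, as an engineer would, in place of code of your own. Each camera call takes 0.05 s, during which the arm holds its last target. There are 200 camera calls.

## Working session

There is one attempt and no reset: what is moved stays moved. The work goes in short steps, Python scripts to look and compute and a tool call to move; the robot and the scene stay as the last step left them, time stands still between calls to the robot, and variables do not carry over. Pictures are saved under pics/ and viewed, about 8 in all and at most 12, crops included, and the job is handed in when it is done.

Besides the shell and the picture viewer there is one more tool, called after ">>>" in YAML: its name, and indented under it one key for each argument. move_arm: Moves the arm, as the interface text tells. Its arguments: {"type":"object","properties":{"increments":{"type":"array"},"jaw":{"type":"number"}},"required":["increments"]}

```bash
mkdir -p pics
cat > h.py <<'E'
import numpy as np, cv2
from rig import ctrl, vision, order
def grab(n,tag):
    p,d=vision.grab_frame(n); np.savez(f'{tag}.npz',p=p,d=d); cv2.imwrite(f'pics/{tag}.png',p[:,:,::-1]); return p,d
def cloud(n,d):
    c=vision.camera_info(n); v,u=np.mgrid[:384,:512]
    P=np.stack([(u-c['cx'])/c['fx']*d,(v-c['cy'])/c['fy']*d,d,np.ones_like(d)],-1)
    return (P@np.linalg.inv(c['world_to_cam']).T)[...,:3]
def st():
    s=ctrl.state(); print({k:np.round(v,3).tolist() for k,v in s.items() if k in('time','joint_positions','eef_pos','tcp_rot','contact_force','width')})
E
python3 - <<'E'
from h import *
st()
for n in('top','side'):
    p,d=grab(n,n+'0'); c=vision.camera_info(n); print(n,c['fx'],np.linalg.inv(c['world_to_cam']).round(3).tolist())
a=np.vstack([cv2.imread('pics/top0.png'),cv2.imread('pics/side0.png')]); 
cv2.imwrite('pics/top0b.png',cv2.resize(cv2.imread('pics/top0.png'),(800,600),interpolation=cv2.INTER_CUBIC))
E
```

```text
{'time': 0.0, 'joint_positions': [1.206, 0.333, -0.065, 1.461, 0.022, 1.35, -0.089], 'eef_pos': [0.209, -0.588, 0.231], 'tcp_rot': [[-0.001, 0.335, -0.942], [0.001, -0.942, -0.335], [-1.0, -0.001, 0.0]], 'contact_force': [-0.02, 0.982, -0.049], 'width': 1.002}
top 473.23172092134297 [[-0.002, -0.992, 0.123, 0.351], [-0.999, -0.003, -0.04, 0.215], [0.04, -0.123, -0.992, 1.839], [0.0, 0.0, 0.0, 1.0]]
side 462.8762649451637 [[-0.933, -0.135, 0.334, 0.079], [-0.36, 0.352, -0.864, 1.38], [-0.001, -0.926, -0.377, 0.629], [0.0, 0.0, 0.0, 1.0]]
```

View pics/top0b.png

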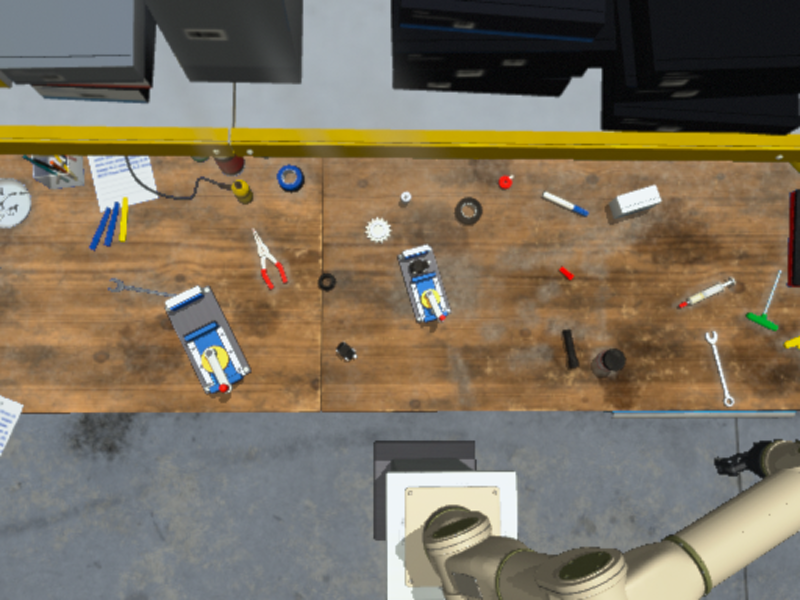

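View pics/side0.png

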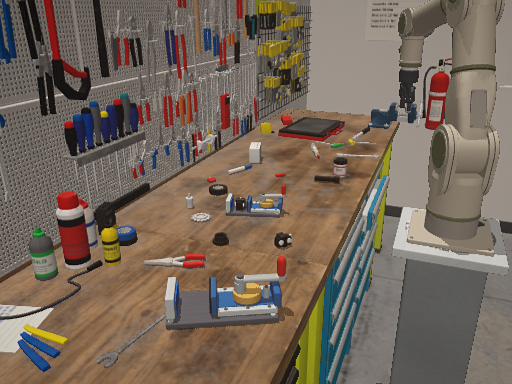

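Candidates for the fixture, in the 800x600 top view: the small one at (425,285) and the large one at (207,340). In the side view they are at (255,205) and (225,300). The smaller one, (425,285), is meant. Its post is at about (443,318), and the spare caliper at (346,352) is loose beside it. Next I'll measure it in a close crop.

Run:
```python
from h import *
z=np.load('top0.npz'); p,d=z['p'],z['d']; W=cloud('top',d)
s=np.load('side0.npz'); ps,ds=s['p'],s['d']; S=cloud('side',ds)
a=cv2.resize(p[145:245,205:305][:,:,::-1],(600,600),interpolation=cv2.INTER_CUBIC)
b=cv2.resize(ps[170:230,215:305][:,:,::-1],(800,533),interpolation=cv2.INTER_CUBIC)
cv2.imwrite('pics/c_top.png',a)
cv2.imwrite('pics/c_side.png',b)
def seg(name,p,W,m):
    n,l,stt,c=cv2.connectedComponentsWithStats(m.astype(np.uint8))
    for i in range(1,n):
        if stt[i,4]>=4:
            q=W[l==i]; print(name,c[i].round(1),stt[i,4],np.median(q,0).round(4),'zmax',np.percentile(q[:,2],[5,95]).round(3))
for nm,p_,W_,r in(('top',p,W,(slice(145,245),slice(205,305))),('side',ps,S,(slice(170,230),slice(215,305)))):
    h=cv2.cvtColor(p_[r],cv2.COLOR_RGB2HSV).astype(int);H,Sa,V=h[...,0],h[...,1],h[...,2]
    seg(nm+' red',p_,W_[r],((H<6)|(H>174))&(Sa>170)&(V>90))
    seg(nm+' blue',p_,W_[r],(H>98)&(H<118)&(Sa>140)&(V>60))
    seg(nm+' brass',p_,W_[r],(H>18)&(H<30)&(Sa>150)&(V>120))
# footprint of the raised things in top view
m=(W[...,2]>0.006)&(W[...,2]<0.12); m[:145]=0;m[245:]=0;m[:,:205]=0;m[:,305:]=0
n,l,stt,c=cv2.connectedComponentsWithStats(m.astype(np.uint8))
for i in range(1,n):
    if stt[i,4]>15:
        q=W[l==i]; print(c[i].round(1),stt[i,4],cv2.minAreaRect((q[:,:2]*1000).astype(np.float32)),q[:,2].max().round(3),cv2.boxPoints(cv2.minAreaRect((q[:,:2]*1000).astype(np.float32))).round().tolist())
```

```text
top red [77.9 57.9] 8 [0.517  0.0276 0.0926] zmax [0.087 0.097]
top blue [59.  18.6] 9 [0.6757 0.0926 0.0311] zmax [0.024 0.041]
top blue [66.  35.2] 113 [0.6128 0.0655 0.0246] zmax [0.016 0.05 ]
top blue [69.2 56.5] 37 [0.5257 0.0568 0.0381] zmax [0.015 0.053]
top brass [68.1 48. ] 15 [0.5577 0.059  0.0351] zmax [0.03  0.586]
side red [65.   4.7] 27 [ 0.6404 -0.2905  0.0073] zmax [0.002 0.012]
side red [68.4 19.2] 38 [0.5197 0.0329 0.0801] zmax [0.063 0.093]
side blue [16.1 31.6] 18 [0.6783 0.1014 0.0402] zmax [0.022 0.045]
side blue [34.2 28.9] 17 [0.6218 0.0807 0.0468] zmax [0.044 0.049]
side blue [64.9 30.2] 18 [0.5238 0.0531 0.0466] zmax [0.044 0.049]
side blue [40.2 35.7] 33 [0.6052 0.0707 0.0213] zmax [0.02  0.023]
side blue [61.6 37.5] 18 [0.5275 0.0661 0.0224] zmax [0.019 0.037]
side brass [50.9 33.4] 50 [0.5674 0.0703 0.0356] zmax [0.027 0.038]
[242. 149.] 70 ((736.2731323242188, 177.92279052734375), (62.651981353759766, 36.714927673339844), 89.10452270507812) 0.018 [[717.0, 147.0], [754.0, 146.0], [755.0, 209.0], [718.0, 210.0]]
[271.3 181.9] 1055 ((605.337158203125, 60.360015869140625), (200.61480712890625, 103.20401763916016), 14.690530776977539) 0.098 [[495.0, 85.0], [521.0, -15.0], [715.0, 36.0], [689.0, 136.0]]
[209.6 179.3] 84 ((620.6657104492188, 302.677490234375), (59.22481918334961, 39.03036880493164), 0.6593223810195923) 0.036 [[591.0, 322.0], [591.0, 283.0], [651.0, 284.0], [650.0, 323.0]]
[221.5 224.5] 112 ((439.240966796875, 254.03256225585938), (61.000732421875, 44.33377456665039), 48.49387741088867) 0.046 [[402.0, 246.0], [436.0, 217.0], [476.0, 262.0], [443.0, 292.0]]
```

View pics/c_top.png

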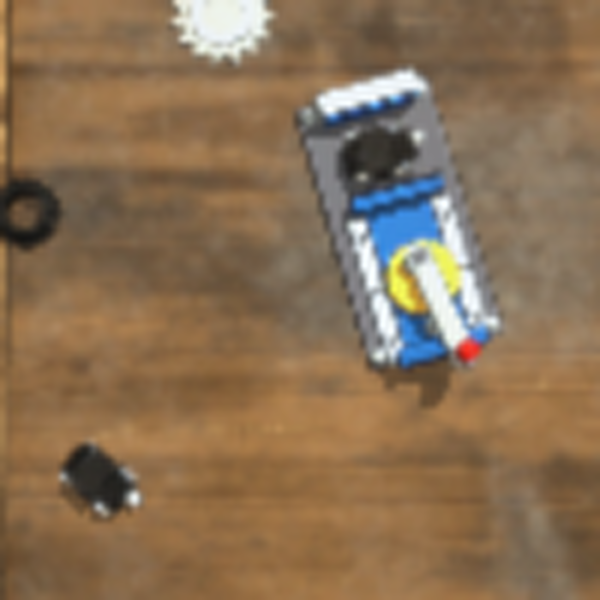

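View pics/c_side.png

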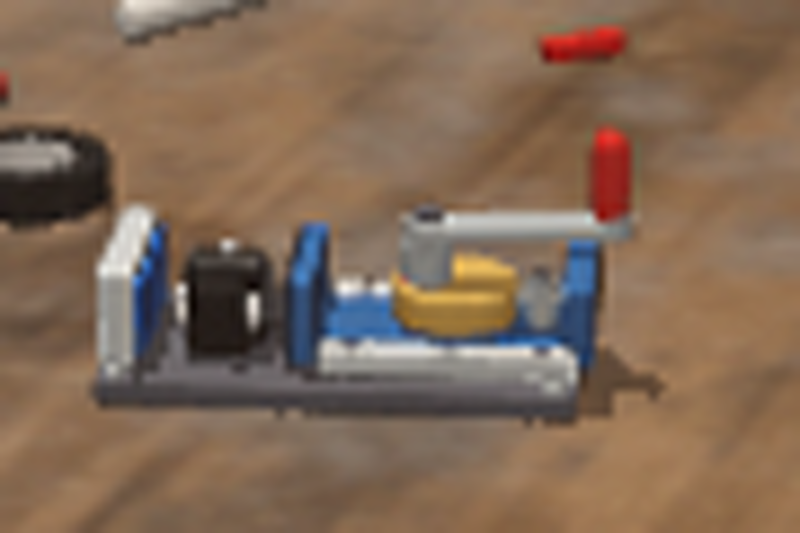

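```bash
cat >> h.py <<'E'
def ray(n,u,v,z):
    c=vision.camera_info(n); T=np.linalg.inv(c['world_to_cam']); r=T[:3,:3]@[(u-c['cx'])/c['fx'],(v-c['cy'])/c['fy'],1]; o=T[:3,3]
    return (o+r*(z-o[2])/r[2])[:2]
def proj(n,P):
    c=vision.camera_info(n); q=np.c_[np.atleast_2d(P),np.ones(len(np.atleast_2d(P)))]@c['world_to_cam'].T
    return np.c_[c['cx']+c['fx']*q[:,0]/q[:,2],c['cy']+c['fy']*q[:,1]/q[:,2]]
E
python3 - <<'E'
from h import *
t=lambda x,y,z:ray('top',205+(x+.5)/6-.5,145+(y+.5)/6-.5,z)
s=lambda x,y,z:ray('side',215+(x+.5)/8.89-.5,170+(y+.5)/8.89-.5,z)
for n,a in dict(FL=t(297,115,.01),RL=t(372,365,.01),RR=t(498,325,.01),post=t(469,349,.093),hub=t(416,258,.06),
  jawL=t(312,100,.048),jawR=t(420,72,.048),sFL=s(96,405,0),sRL=s(577,420,0),spost=s(611,133,.093),spostmid=s(611,175,.078),shub=s(430,213,.06),
  blkL=t(402,362,.046),blkR=t(487,332,.046)).items(): print(n,a.round(4))
from scipy.optimize import least_squares
def res(q):
    x,y,th=q;R=np.array([[np.cos(th),-np.sin(th)],[np.sin(th),np.cos(th)]])
    g=lambda a,b:R@[a,b]+[x,y]
    e=[g(120,45)-t(297,115,.01)*1e3,g(-58,45)-t(372,365,.01)*1e3,g(-58,-45)-t(498,325,.01)*1e3,g(0,0)-t(416,258,.06)*1e3,g(120,45)-s(96,405,0)*1e3,g(-58,45)-s(577,420,0)*1e3,g(0,0)-s(430,213,.06)*1e3]
    return np.ravel(e)
r=least_squares(res,[550,55,.26],x_scale=[1,1,.01],loss='soft_l1',f_scale=3);print(r.x,res(r.x).reshape(-1,2).round(1).tolist())
E
```

```text
FL [0.6793 0.1306]
RL [0.5152 0.0824]
RR [5.414e-01 2.000e-04]
post [0.5178 0.0281]
hub [0.5788 0.0577]
jawL [0.6822 0.1226]
jawR [0.7009 0.0531]
sFL [0.6857 0.1305]
sRL [0.5156 0.0794]
spost [0.5218 0.0271]
spostmid [0.5202 0.031 ]
shub [0.5852 0.0482]
blkL [0.5139 0.0659]
blkR [0.5332 0.0115]
[5.82886374e+02 5.44293047e+01 2.84309194e-01] [[6.2, 0.7], [-0.6, -1.1], [-1.6, -5.2], [4.1, -3.3], [-0.3, 0.8], [-1.0, 1.9], [-2.3, 6.3]]
```

Measured pose: pivot at about (0.583, 0.054), yaw about 0.28 rad. The post is at about (0.520, 0.029), 68 mm from the pivot as it should be, so the cam is at about +0.15 rad. I'll turn the lever counterclockwise past the clear right-hand side, with the post nested in the small gap between nearly shut fingers. First I'll approach at height.

>>> move_arm:
  increments:
    - [[0, -0.33, -0.33, 0], [0, -0.67, -0.67, 0], [0, -1, -1, 0], [0, -1, -1, 0]]
  jaw: 0.1

```text
time: 0.6
eef_pos: [0.2725, -0.4581, 0.2315]
tcp_rot: [[0.001, 0.34, -0.94], [0.001, -0.94, -0.34], [-1.0, -0.0, -0.001]]
contact_force: [-0.7, -0.9, -0.4]
width: 0.144
```

>>> move_arm:
  increments:
    - [[0, -0.33, -0.33, 0], [0, -0.67, -0.67, 0], [0, -1, -1, 0], [0, -1, -1, 0]]

```text
time: 1.1
eef_pos: [0.3324, -0.3311, 0.2315]
tcp_rot: [[0.0, 0.339, -0.941], [0.0, -0.941, -0.339], [-1.0, 0.0, -0.0]]
contact_force: [0.5, -0.8, 0.8]
width: 0.099
```

>>> move_arm:
  increments:
    - [[0, -0.33, -0.33, 0], [0, -0.67, -0.67, 0], [0, -1, -1, 0], [0, -1, -1, 0]]

```text
time: 1.6
eef_pos: [0.3927, -0.204, 0.2314]
tcp_rot: [[0.0, 0.339, -0.941], [0.0, -0.941, -0.339], [-1.0, 0.0, -0.0]]
contact_force: [0.4, -0.4, -0.1]
width: 0.1
```

>>> move_arm:
  increments:
    - [[0, -0.33, -0.33, 0], [0, -0.67, -0.67, 0], [0, -1, -1, 0], [0, -1, -1, 0]]

```text
time: 2.1
eef_pos: [0.4533, -0.0766, 0.2313]
tcp_rot: [[0.0, 0.338, -0.941], [0.001, -0.941, -0.338], [-1.0, -0.001, -0.001]]
contact_force: [0.2, -0.9, -0.2]
width: 0.101
```

>>> move_arm:
  increments:
    - [[0, -0.3, -0.3, 0], [0, -0.6, -0.6, 0], [0, -0.9, -0.9, 0], [0, -0.9, -0.9, 0]]

```text
time: 2.6
eef_pos: [0.5078, 0.0376, 0.2309]
tcp_rot: [[-0.0, 0.337, -0.942], [0.001, -0.942, -0.337], [-1.0, -0.001, -0.0]]
contact_force: [0.1, -0.8, -0.2]
width: 0.099
```

>>> move_arm:
  increments:
    - [[0, 0, 0, 0.06], [0, 0, 0, 0.12], [0, 0, 0, 0.18], [0, 0, 0, 0.24], [0, 0, 0, 0.3]]

```text
time: 3.22
eef_pos: [0.507, 0.0336, 0.231]
tcp_rot: [[-0.001, -0.569, -0.822], [-0.001, -0.822, 0.569], [-1.0, 0.001, -0.0]]
contact_force: [0.5, 0.2, -0.1]
width: 0.1
```

>>> move_arm:
  increments:
    - [[0.2, -0.14, 0.18, 0.04], [0.6, -0.14, 0.18, 0.04], [1, -0.14, 0.18, 0.04], [1, -0.14, 0.18, 0.04]]

```text
time: 3.72
eef_pos: [0.4981, 0.0557, 0.1289]
tcp_rot: [[-0.006, -0.662, -0.749], [-0.001, -0.749, 0.663], [-1.0, 0.005, 0.003]]
contact_force: [0.2, 0.2, 0.1]
width: 0.101
```

Run:
```python
from h import *
st()
for n in('side','top'):
    grab(n,n+'1')
a=cv2.resize(cv2.imread('pics/side1.png')[140:240,205:325],(720,600),interpolation=cv2.INTER_CUBIC)
b=cv2.resize(cv2.imread('pics/top1.png')[145:245,205:305],(600,600),interpolation=cv2.INTER_CUBIC)
cv2.imwrite('pics/m1.png',cv2.resize(np.hstack([a,b]),(800,364)))
```

```text
{'time': 3.725, 'joint_positions': [0.323, 0.2, -0.575, 1.879, 0.121, 1.103, -2.593], 'eef_pos': [0.498, 0.056, 0.129], 'tcp_rot': [[-0.006, -0.662, -0.749], [-0.001, -0.749, 0.663], [-1.0, 0.005, 0.003]], 'contact_force': [0.243, 0.238, 0.086], 'width': 0.101}
```

View pics/m1.png

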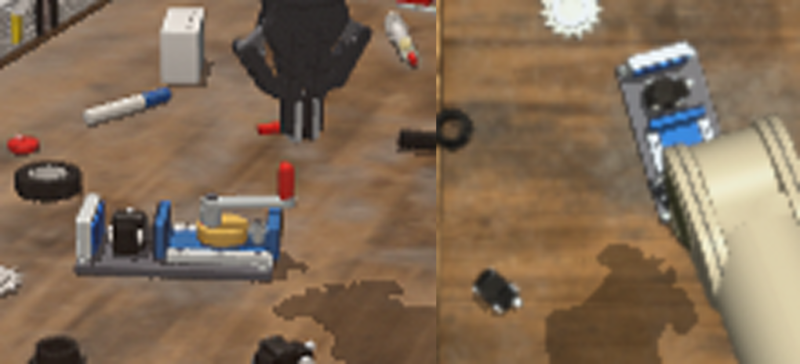

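The view shows the fingers above and behind the post (red post at (287,180) in the left half), with the way down clear. Joint 7 is close to its limit, so I'll roll back a little while descending beside the post.

>>> move_arm:
  increments:
    - [[0, 0, 0, -0.05], [0.3, 0, 0, -0.05], [0.59, 0, 0, -0.05], [0.59, 0, 0, -0.05]]

```text
time: 4.32
eef_pos: [0.4998, 0.0578, 0.0725]
tcp_rot: [[-0.001, -0.536, -0.844], [-0.0, -0.844, 0.536], [-1.0, 0.001, 0.001]]
contact_force: [-0.6, 1.1, 0.3]
width: 0.1
```

```bash
cat >> h.py <<'E'
def redpost(tag,n='side'):
    p,d=grab(n,tag); W=cloud(n,d); h=cv2.cvtColor(p,cv2.COLOR_RGB2HSV).astype(int)
    m=((h[...,0]<6)|(h[...,0]>174))&(h[...,1]>150)&(h[...,2]>80)&(W[...,2]>.055)&(W[...,2]<.1)&(np.hypot(W[...,0]-.583,W[...,1]-.054)<.1)
    q=W[m]; c=np.argwhere(m); v,u=c.mean(0)
    print('post px',u.round(1),v.round(1),m.sum(),'front surf',np.median(q,0).round(4),'z',q[:,2].min().round(3),q[:,2].max().round(3))
    uu=np.median(c[:,1]); print('axis at z mid via ray', ray(n,u,v,(q[:,2].min()+q[:,2].max())/2).round(4))
E
python3 - <<'E'
from h import *
st()
redpost('s2')
a=cv2.imread('pics/s2.png')[150:230,225:305]; cv2.imwrite('pics/s2c.png',cv2.resize(a,(600,600),interpolation=cv2.INTER_CUBIC))
E
```

```text
{'time': 4.325, 'joint_positions': [0.317, 0.278, -0.582, 1.929, 0.182, 0.987, -2.485], 'eef_pos': [0.5, 0.058, 0.073], 'tcp_rot': [[-0.001, -0.536, -0.844], [-0.0, -0.844, 0.536], [-1.0, 0.001, 0.001]], 'contact_force': [-0.605, 1.053, 0.254], 'width': 0.1}h.py:20: RuntimeWarning: Mean of empty slice.
  q=W[m]; c=np.argwhere(m); v,u=c.mean(0)
  ret = um.true_divide(
  return _methods._mean(a, axis=axis, dtype=dtype,
Traceback (most recent call last):
  File "h.py", line 21, in redpost
    print('post px',u.round(1),v.round(1),m.sum(),'front surf',np.median(q,0).round(4),'z',q[:,2].min().round(3),q[:,2].max().round(3))
                                                                                           ~~~~~~~~~~^^
ValueError: zero-size array to reduction operation minimum which has no identity
```

```bash
cat > plan.py <<'E'
from h import *
import sys
C=np.array([float(a) for a in sys.argv[1].split(',')]); D=float(sys.argv[2]); Z=float(sys.argv[3]); phis=[float(a) for a in sys.argv[4:]]
s=ctrl.state(); R0=np.array(s['tcp_rot']); p0=np.array(s['eef_pos']); u=lambda a:np.array([np.cos(np.radians(a)),np.sin(np.radians(a)),0])
a0=np.degrees(np.arctan2(-R0[1,2],-R0[0,2])); print('push dir now',a0.round(1),'j7',round(s['joint_positions'][6],3))
post=lambda f:np.array([*C,Z])+.068*u(f)
for f in phis:
    al=max(-32.4,f-270); t=post(f)-D*u(al)
    print(f,[*np.round(R0.T@(t-p0)*10,2).tolist(),round(-(al-a0)/180,3)])
E
python3 plan.py .583,.054 .0172 .072 200 210 220 230 240
```

```text
push dir now -32.4 j7 -2.485
200.0 [0.02, 0.13, -0.13, np.float64(0.0)]
210.0 [0.02, 0.2, -0.23, np.float64(0.0)]
220.0 [0.02, 0.24, -0.34, np.float64(0.0)]
230.0 [0.02, 0.27, -0.46, np.float64(0.0)]
240.0 [0.02, 0.28, -0.57, np.float64(-0.013)]
```

>>> move_arm:
  increments:
    - [[0.02, 0.13, -0.06, 0], [0.02, 0.14, -0.14, 0], [0.02, 0.2, -0.23, 0], [0.02, 0.22, -0.28, 0], [0.02, 0.24, -0.34, 0]]

```text
time: 5.0
eef_pos: [0.5157, 0.0202, 0.0702]
tcp_rot: [[-0.001, -0.535, -0.845], [0.0, -0.845, 0.535], [-1.0, 0.0, 0.001]]
contact_force: [-3.0, 1.9, 1.4]
width: 0.098
```

```bash
python3 plan.py .583,.054 .0172 .072 230 240 250 260 270
python3 - <<'E'
from h import *
p,d=grab('side','s3'); a=p[150:230,225:305,::-1]; cv2.imwrite('pics/s3c.png',cv2.resize(a,(600,600),interpolation=cv2.INTER_CUBIC))
E
```

```text
push dir now -32.3 j7 -2.41
230.0 [-0.02, 0.03, -0.13, np.float64(0.0)]
240.0 [-0.02, 0.04, -0.24, np.float64(-0.013)]
250.0 [-0.02, 0.06, -0.37, np.float64(-0.068)]
260.0 [-0.02, 0.05, -0.49, np.float64(-0.124)]
270.0 [-0.02, 0.02, -0.61, np.float64(-0.18)]
```

View pics/s3c.png

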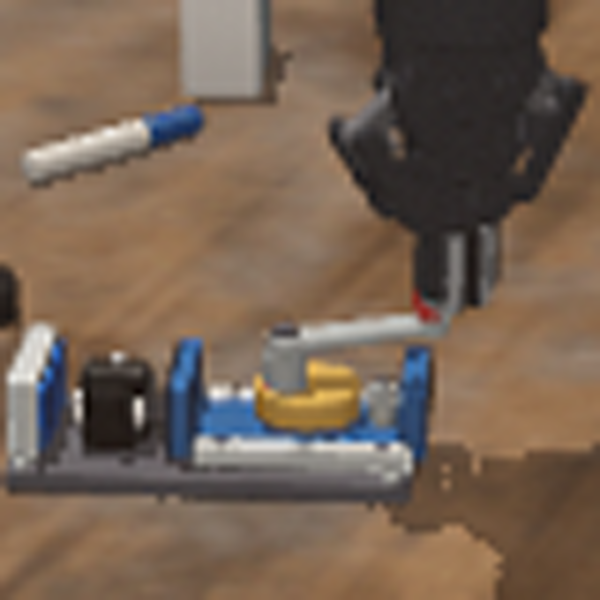

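The post (425,300) is where the nest should hold it, and the force is about 3.5 N. Continuing round.

>>> move_arm:
  increments:
    - [[-0.01, 0.03, -0.13, 0], [-0.02, 0.04, -0.24, -0.013], [-0.02, 0.06, -0.37, -0.06], [-0.02, 0.05, -0.49, -0.11], [-0.02, 0.02, -0.61, -0.165]]

```text
time: 5.68
eef_pos: [0.5663, -0.0138, 0.0719]
tcp_rot: [[-0.001, -0.04, -0.999], [0.001, -0.999, 0.04], [-1.0, -0.001, 0.001]]
contact_force: [-3.6, 4.1, 0.0]
width: 0.1
```

```bash
python3 plan.py .583,.054 .0172 .072 280 290 300 310 320
python3 - <<'E'
from h import *
try: redpost('s4')
except Exception as e: print(e)
try: redpost('t4','top')
except Exception as e: print(e)
E
```

```text
push dir now -2.3 j7 -1.866
280.0 [-0.0, 0.02, -0.12, np.float64(-0.068)]
290.0 [-0.0, 0.01, -0.24, np.float64(-0.124)]
300.0 [-0.0, -0.02, -0.36, np.float64(-0.179)]
310.0 [-0.0, -0.07, -0.47, np.float64(-0.235)]
320.0 [-0.0, -0.13, -0.57, np.float64(-0.29)]
post px 269.1 182.9 29 front surf [ 0.5829 -0.0044  0.0796] z 0.062 0.094
axis at z mid via ray [ 0.5843 -0.0083]
zero-size array to reduction operation minimum which has no identityh.py:20: RuntimeWarning: Mean of empty slice.
  q=W[m]; c=np.argwhere(m); v,u=c.mean(0)
  ret = um.true_divide(
  return _methods._mean(a, axis=axis, dtype=dtype,
```

```bash
python3 plan.py .584,.0565 .0172 .072 280 290 300 310 320
```

```text
push dir now -2.5 j7 -1.869
280.0 [-0.0, -0.02, -0.12, np.float64(-0.07)]
290.0 [-0.0, -0.02, -0.24, np.float64(-0.125)]
300.0 [-0.0, -0.05, -0.36, np.float64(-0.181)]
310.0 [-0.0, -0.1, -0.47, np.float64(-0.236)]
320.0 [-0.0, -0.17, -0.57, np.float64(-0.292)]
```

>>> move_arm:
  increments:
    - [[0, -0.02, -0.12, -0.058], [0, -0.02, -0.24, -0.115], [0, -0.05, -0.36, -0.173], [0, -0.1, -0.47, -0.23], [0, -0.17, -0.57, -0.288]]

```text
time: 6.4
eef_pos: [0.6238, -0.001, 0.0719]
tcp_rot: [[-0.001, 0.757, -0.653], [-0.002, -0.653, -0.757], [-1.0, 0.0, 0.002]]
contact_force: [-2.7, -1.2, -0.4]
width: 0.102
```

```bash
python3 plan.py .584,.0565 .0172 .072 330 340 350 360 370
python3 - <<'E'
from h import *
try: redpost('s5')
except Exception as e: print(e)
E
```

```text
push dir now 49.2 j7 -1.069
330.0 [-0.0, 0.02, -0.13, np.float64(-0.06)]
340.0 [-0.0, 0.02, -0.26, np.float64(-0.115)]
350.0 [-0.0, -0.0, -0.38, np.float64(-0.171)]
360.0 [-0.0, -0.05, -0.49, np.float64(-0.227)]
370.0 [-0.0, -0.11, -0.59, np.float64(-0.282)]
post px 252.8 182.9 33 front surf [0.6336 0.017  0.0801] z 0.064 0.096
axis at z mid via ray [0.6339 0.0172]
```

>>> move_arm:
  increments:
    - [[0, 0.02, -0.13, -0.058], [0, 0.02, -0.26, -0.115], [0, 0, -0.38, -0.172], [0, -0.05, -0.49, -0.227], [0, -0.05, -0.49, -0.227]]

```text
time: 7.08
eef_pos: [0.6517, 0.0408, 0.0719]
tcp_rot: [[-0.001, 1.0, -0.004], [-0.0, -0.004, -1.0], [-1.0, -0.001, 0.0]]
contact_force: [-1.7, -0.2, -0.3]
width: 0.104
```

```bash
python3 plan.py .584,.0565 .0172 .072 365 370 375 380
python3 - <<'E'
from h import *
try: redpost('s6')
except Exception as e: print(e)
a=cv2.imread('pics/s6.png')[150:230,225:305]; cv2.imwrite('pics/s6c.png',cv2.resize(a,(600,600),interpolation=cv2.INTER_CUBIC))
E
```

```text
push dir now 89.8 j7 -0.481
365.0 [-0.0, 0.02, -0.04, np.float64(-0.029)]
370.0 [-0.0, 0.02, -0.11, np.float64(-0.057)]
375.0 [-0.0, 0.02, -0.17, np.float64(-0.085)]
380.0 [-0.0, 0.02, -0.23, np.float64(-0.112)]
post px 243.5 187.2 34 front surf [0.6486 0.0639 0.0795] z 0.064 0.095
axis at z mid via ray [0.648  0.0642]
```

View pics/s6c.png

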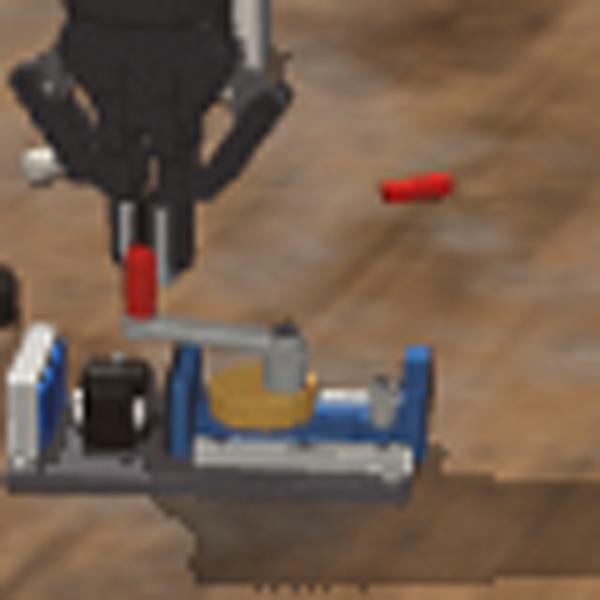

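The post, at (140,280), is still in the nest at about φ = 361°. The target is 376°, so I'll finish the turn.

>>> move_arm:
  increments:
    - [[0, 0.02, -0.05, -0.03], [0, 0.02, -0.11, -0.057], [0, 0.02, -0.17, -0.085], [0, 0.02, -0.19, -0.095], [0, 0.02, -0.19, -0.095]]

```text
time: 7.75
eef_pos: [0.6546, 0.0588, 0.0725]
tcp_rot: [[0.001, 0.957, 0.291], [-0.001, 0.291, -0.957], [-1.0, 0.001, 0.001]]
contact_force: [1.3, -2.3, -1.0]
width: 0.103
```

Run:
```python
from h import *
st(); redpost('s7')
```

```text
{'time': 7.75, 'joint_positions': [0.472, 0.712, -0.912, 1.502, 0.584, 1.216, -0.233], 'eef_pos': [0.655, 0.059, 0.072], 'tcp_rot': [[0.001, 0.957, 0.291], [-0.001, 0.291, -0.957], [-1.0, 0.001, 0.001]], 'contact_force': [1.299, -2.334, -1.03], 'width': 0.103}
post px 241.9 188.8 38 front surf [0.6462 0.0807 0.0805] z 0.065 0.094
axis at z mid via ray [0.647  0.0798]
```

The lever now sits at about 375° against 376° aligned, so the cam is at about π within a couple of degrees. I'll back off, rise, and go round behind the push block.

>>> move_arm:
  increments:
    - [[0, 0, 0.15, 0], [0, 0, 0.3, 0], [-0.5, 0, 0.3, 0], [-1, 0, 0.3, 0], [-1, 0, 0.3, 0]]

```text
time: 8.43
eef_pos: [0.6651, 0.0308, 0.1768]
tcp_rot: [[0.007, 0.956, 0.294], [0.001, 0.294, -0.956], [-1.0, 0.006, 0.001]]
contact_force: [0.1, 0.5, -0.6]
width: 0.099
```

>>> move_arm:
  increments:
    - [[0, -0.3, -0.1, 0], [0, -0.6, -0.2, 0], [0, -0.9, -0.3, 0], [0, -0.9, -0.3, 0]]
  jaw: 0

```text
time: 8.93
eef_pos: [0.5667, 0.0321, 0.1718]
tcp_rot: [[-0.001, 0.956, 0.295], [-0.002, 0.295, -0.956], [-1.0, -0.002, 0.001]]
contact_force: [0.2, -0.3, 0.5]
width: 0.001
```

>>> move_arm:
  increments:
    - [[0, -0.3, -0.1, 0.05], [0, -0.6, -0.15, 0.1], [0, -0.74, -0.2, 0.15], [0, -0.74, -0.2, 0.2], [0, -0.74, -0.2, 0.25]]

```text
time: 9.55
eef_pos: [0.4922, 0.0296, 0.1723]
tcp_rot: [[0.0, 0.881, -0.472], [0.0, -0.472, -0.881], [-1.0, 0.0, -0.0]]
contact_force: [-0.1, -0.1, -0.4]
width: -0.003
```

>>> move_arm:
  increments:
    - [[0, 0, 0, 0.05], [0, 0, 0, 0.1], [0, 0, 0, 0.15], [0, 0, 0, 0.2], [0, 0, 0, 0.25]]

```text
time: 10.18
eef_pos: [0.4923, 0.0299, 0.1721]
tcp_rot: [[0.0, 0.29, -0.957], [0.001, -0.957, -0.29], [-1.0, -0.001, -0.0]]
contact_force: [0.4, -0.7, -0.3]
width: -0.001
```

Run:
```python
from h import *
st(); redpost('s8')
p,d=grab('top','t8'); 
a=cv2.imread('pics/s8.png')[130:230,215:315]; b=cv2.imread('pics/t8.png')[145:245,205:305]
cv2.imwrite('pics/m8.png',cv2.resize(np.hstack([a,b]),(800,400),interpolation=cv2.INTER_CUBIC))
# block rear/top edges from side cloud
z=np.load('s8.npz'); W=cloud('side',z['d']); h=cv2.cvtColor(z['p'],cv2.COLOR_RGB2HSV).astype(int)
m=(h[...,0]>98)&(h[...,0]<118)&(h[...,1]>140)&(h[...,2]>60)
c,s=np.cos(.284),np.sin(.284); q=W-[.584,.0565,0]; F=np.stack([c*q[...,0]+s*q[...,1],-s*q[...,0]+c*q[...,1],W[...,2]],-1)
for lo,hi in((-80,-40),(20,60),(80,120)):
    k=m&(F[...,0]>lo/1e3)&(F[...,0]<hi/1e3)&(abs(F[...,1])<.06)&(F[...,2]>.025); print(lo,k.sum(),np.percentile(F[k],[2,50,98],axis=0).round(4).tolist())
```

```text
{'time': 10.175, 'joint_positions': [0.69, 0.18, -0.91, 1.842, 0.152, 1.192, -1.545], 'eef_pos': [0.492, 0.03, 0.172], 'tcp_rot': [[0.0, 0.29, -0.957], [0.001, -0.957, -0.29], [-1.0, -0.001, -0.0]], 'contact_force': [0.409, -0.675, -0.345], 'width': -0.001}
post px 242.1 188.6 41 front surf [0.6456 0.0802 0.0815] z 0.065 0.095
axis at z mid via ray [0.6468 0.0788]
-80 27 [[-0.0627, -0.0119, 0.0261], [-0.0584, 0.0202, 0.0461], [-0.0534, 0.0337, 0.0483]]
20 12 [[0.0394, 0.0025, 0.0433], [0.0429, 0.0184, 0.0462], [0.0458, 0.0309, 0.0494]]
80 15 [[0.1012, -0.0172, 0.028], [0.1034, 0.0186, 0.041], [0.1046, 0.0324, 0.0443]]
```

View pics/m8.png

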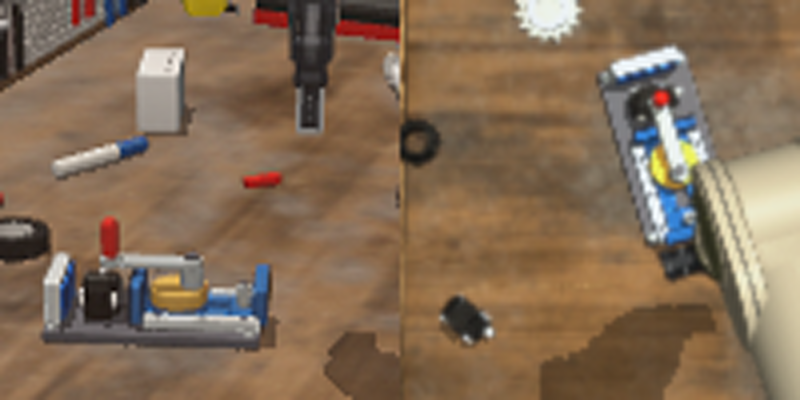

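The lever points at the caliper: the post at (660,98) in the top half lies over it. The slide is still back and the fingers are clear behind the push block. Going down.

>>> move_arm:
  increments:
    - [[0.4, 0, 0, 0], [0.8, 0, 0, 0], [1, 0, 0, 0], [1, 0, 0, 0]]

```text
time: 10.78
eef_pos: [0.4912, 0.0304, 0.0716]
tcp_rot: [[-0.002, 0.297, -0.955], [0.001, -0.955, -0.297], [-1.0, -0.001, 0.002]]
contact_force: [-0.5, -0.2, 0.4]
width: 0.001
```

>>> move_arm:
  increments:
    - [[0.2, 0, 0, 0], [0.44, 0, 0, 0], [0.44, 0, 0, 0], [0.44, 0, -0.05, 0], [0.44, 0, -0.1, 0]]

```text
time: 11.4
eef_pos: [0.5024, 0.0334, 0.0294]
tcp_rot: [[0.002, 0.295, -0.955], [-0.0, -0.955, -0.295], [-1.0, 0.001, -0.002]]
contact_force: [-0.2, -0.0, 0.4]
width: 0.002
```

>>> move_arm:
  increments:
    - [[0, 0, -0.02, 0], [0, 0, -0.05, 0], [0, 0, -0.08, 0], [0, 0, -0.1, 0], [0, 0, -0.12, 0]]

```text
time: 12.02
eef_pos: [0.5122, 0.0366, 0.0282]
tcp_rot: [[-0.001, 0.295, -0.955], [-0.001, -0.955, -0.295], [-1.0, 0.0, 0.001]]
contact_force: [-3.8, -1.6, 2.1]
width: -0.001
```

Contact at about 4 N, which fits the slide's friction. I'll push in small steps and watch the force.

>>> move_arm:
  increments:
    - [[0, 0, -0.02, 0], [0, 0, -0.04, 0], [0, 0, -0.06, 0], [0, 0, -0.08, 0], [0, 0, -0.1, 0]]

```text
time: 12.65
eef_pos: [0.5222, 0.0396, 0.0282]
tcp_rot: [[-0.0, 0.295, -0.955], [-0.0, -0.955, -0.295], [-1.0, 0.0, 0.0]]
contact_force: [-2.6, -3.0, 0.3]
width: 0.004
```

```bash
cat > chk.py <<'E'
from h import *
import sys
st()
p,d=grab('side',sys.argv[1]); W=cloud('side',d); h=cv2.cvtColor(p,cv2.COLOR_RGB2HSV).astype(int)
m=(h[...,0]>98)&(h[...,0]<118)&(h[...,1]>140)&(h[...,2]>60)
c,s=np.cos(.284),np.sin(.284); q=W-[.584,.0565,0]; F=np.stack([c*q[...,0]+s*q[...,1],-s*q[...,0]+c*q[...,1],W[...,2]],-1)
for lo,hi in((-80,-30),(20,78)):
    k=m&(F[...,0]>lo/1e3)&(F[...,0]<hi/1e3)&(abs(F[...,1])<.06)&(F[...,2]>.035); print(lo,k.sum(),np.percentile(F[k],[2,50,98],axis=0).round(4).tolist())
cv2.imwrite(f'pics/{sys.argv[1]}c.png',cv2.resize(p[150:230,225:305,::-1],(600,600),interpolation=cv2.INTER_CUBIC))
E
python3 chk.py s9
```

```text
{'time': 12.65, 'joint_positions': [0.527, 0.455, -0.808, 1.898, 0.399, 0.957, -1.737], 'eef_pos': [0.522, 0.04, 0.028], 'tcp_rot': [[-0.0, 0.295, -0.955], [-0.0, -0.955, -0.295], [-1.0, 0.0, 0.0]], 'contact_force': [-2.587, -3.008, 0.309], 'width': 0.004}
-80 22 [[-0.049, -0.0159, 0.0364], [-0.0446, 0.0143, 0.0459], [-0.0409, 0.0317, 0.0482]]
20 10 [[0.0536, 0.0035, 0.0369], [0.0575, 0.0259, 0.0461], [0.0585, 0.0309, 0.0491]]
```

>>> move_arm:
  increments:
    - [[0, 0, -0.01, 0], [0, 0, -0.02, 0], [0, 0, -0.03, 0], [0, 0, -0.04, 0], [0, 0, -0.05, 0]]

```text
time: 13.32
eef_pos: [0.527, 0.0413, 0.0283]
tcp_rot: [[-0.0, 0.295, -0.955], [-0.0, -0.955, -0.295], [-1.0, 0.0, 0.0]]
contact_force: [-2.4, -3.8, 0.1]
width: 0.001
```

>>> move_arm:
  increments:
    - [[0, 0, -0.005, 0], [0, 0, -0.01, 0], [0, 0, -0.015, 0]]

```text
time: 13.7
eef_pos: [0.5284, 0.0417, 0.0283]
tcp_rot: [[0.0, 0.295, -0.955], [-0.0, -0.955, -0.295], [-1.0, 0.0, 0.0]]
contact_force: [-2.6, -4.0, -0.2]
width: 0.001
```

>>> move_arm:
  increments:
    - [[0, 0, -0.005, 0], [0, 0, -0.01, 0]]

```text
time: 13.95
eef_pos: [0.5293, 0.042, 0.0283]
tcp_rot: [[0.0, 0.295, -0.955], [-0.0, -0.955, -0.295], [-1.0, 0.0, 0.0]]
contact_force: [-2.8, -3.8, -0.4]
width: 0.004
```

>>> move_arm:
  increments:
    - [[0, 0, -0.005, 0], [0, 0, -0.01, 0]]

```text
time: 14.2
eef_pos: [0.5295, 0.042, 0.0282]
tcp_rot: [[-0.002, 0.295, -0.955], [-0.001, -0.955, -0.295], [-1.0, 0.0, 0.002]]
contact_force: [-8.7, -5.2, 6.3]
width: 0.001
```

```bash
python3 chk.py s10
```

```text
{'time': 14.2, 'joint_positions': [0.514, 0.47, -0.802, 1.878, 0.407, 0.967, -1.743], 'eef_pos': [0.529, 0.042, 0.028], 'tcp_rot': [[-0.002, 0.295, -0.955], [-0.001, -0.955, -0.295], [-1.0, 0.0, 0.002]], 'contact_force': [-8.667, -5.228, 6.332], 'width': 0.001}
-80 25 [[-0.0422, -0.0144, 0.0356], [-0.0378, 0.0182, 0.046], [-0.0334, 0.0336, 0.0492]]
20 7 [[0.0605, 0.0076, 0.0412], [0.0615, 0.0249, 0.0463], [0.0653, 0.0327, 0.0483]]
```

View pics/s10c.png

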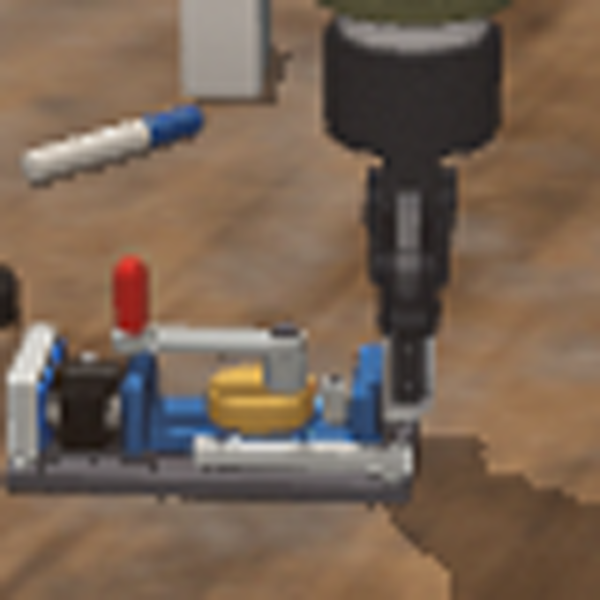

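The force rose to about 10 N at about 21 mm of travel. The caliper at (88,405) sits against the lining and the moving jaw with no visible gap. One small nudge, then back away.

>>> move_arm:
  increments:
    - [[0, 0, -0.005, 0], [0, 0, -0.005, 0]]

```text
time: 14.5
eef_pos: [0.5295, 0.042, 0.0282]
tcp_rot: [[-0.003, 0.295, -0.955], [-0.001, -0.955, -0.295], [-1.0, 0.0, 0.003]]
contact_force: [-9.7, -5.2, 7.0]
width: 0.001
```

>>> move_arm:
  increments:
    - [[0, 0, 0.1, 0], [0, 0, 0.25, 0], [0, 0, 0.4, 0], [-0.4, 0, 0.4, 0], [-0.9, 0, 0.4, 0]]

```text
time: 15.12
eef_pos: [0.4911, 0.0304, 0.1187]
tcp_rot: [[-0.002, 0.295, -0.955], [0.0, -0.955, -0.295], [-1.0, -0.001, 0.002]]
contact_force: [1.6, 0.2, 1.1]
width: -0.001
```

>>> move_arm:
  increments:
    - [[-0.3, 0, 0.3, 0], [-0.3, 0, 0.6, 0], [-0.3, 0, 0.6, 0]]

```text
time: 15.5
eef_pos: [0.4335, 0.0116, 0.1483]
tcp_rot: [[0.001, 0.293, -0.956], [-0.004, -0.956, -0.293], [-1.0, 0.004, 0.001]]
contact_force: [0.2, -0.7, -0.1]
width: 0.004
```

```bash
python3 chk.py s11
python3 - <<'E'
from h import *
redpost('s12'); p,d=grab('top','t12')
a=cv2.imread('pics/s12.png')[150:220,225:295]; b=cv2.imread('pics/t12.png')[150:210,240:300]
cv2.imwrite('pics/m12.png',np.hstack([cv2.resize(x,(400,400),interpolation=cv2.INTER_CUBIC) for x in(a,b)]))
for n in('side','top'):
    k='s12' if n=='side' else 't12'; d0=np.load(n+'0.npz')
E
```

```text
{'time': 15.5, 'joint_positions': [0.81, 0.032, -0.939, 2.005, 0.033, 1.118, -1.416], 'eef_pos': [0.434, 0.012, 0.148], 'tcp_rot': [[0.001, 0.293, -0.956], [-0.004, -0.956, -0.293], [-1.0, 0.004, 0.001]], 'contact_force': [0.186, -0.694, -0.119], 'width': 0.004}
-80 22 [[-0.0424, -0.0134, 0.0367], [-0.0384, 0.0152, 0.0472], [-0.0335, 0.0326, 0.0499]]
20 6 [[0.0605, 0.0061, 0.0439], [0.0627, 0.0278, 0.0478], [0.0646, 0.0345, 0.0488]]
post px 242.0 188.7 40 front surf [0.6465 0.0803 0.0797] z 0.065 0.095
axis at z mid via ray [0.6466 0.0797]
```

View pics/m12.png

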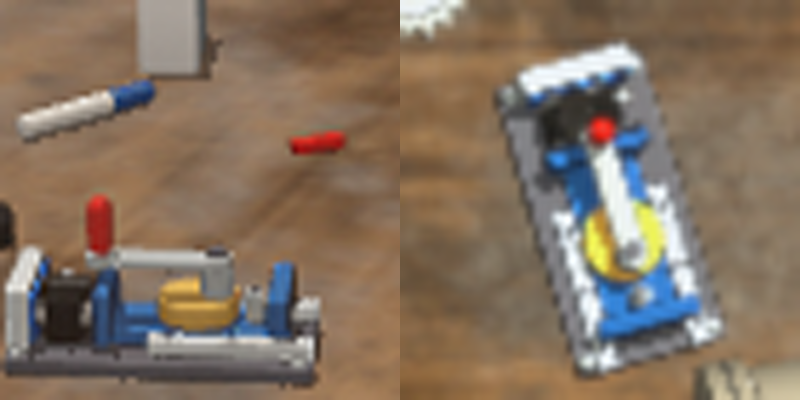

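```bash
python3 -c "
from h import *
print(order.hand_in())"
```

```text
the job is handed in; nothing more can be done
None
```

The caliper is clamped in the smaller fixture and the job is handed in at about 15.6 s of robot time. `hand_in` gives no verdict, so the result below rests on my own checks.

**What I did:** I pushed the red post counterclockwise with nearly shut fingers, forces about 3–5 N. The lever stopped pointing at the caliper while the slide was still back. I then closed the fingers and pushed the slide by its rear pad, forces about 4–5 N. The force rose to about 13 N (limit 35 N) as the jaws closed, and I backed the arm away.

**Last checks:**
- **Cam:** the post measures about 375° against 376° for exact alignment, and it did not move while the slide was pushed.
- **Slide:** the camera gave about 20–21 mm of travel. That is slightly under the stated closing point of 21.5 mm, but within camera error. The sharp force rise and the last nudge moving nothing agree with closed jaws.
- **Caliper:** the last pictures show it upright and square, with no visible gap to either jaw. I judged this by eye, not by measurement.
- **Other things on the bench:** nothing near the fixture looked moved in the pictures. I did not measure them again at the end.

**Disagreements:** early estimates of the pivot differed by 3–6 mm between the two cameras. I corrected the centre once during the turn. Joint 7 came within 0.01 rad of its range before the first push, so I rolled it back.

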